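Stack and latch the red tote on the full stud bin

TASK

The blue bin is full of studs, so the red stack-nest tote must stand on top of its ledges, not sink inside: turn the tote half a turn so that its yellow end is opposite the bin's yellow end, set it gently on the ledges well short of the spring catch, then slide it along the ledges towards the catch until the red hook clicks behind its end wall and holds it against the rubber bumper. Push gently and stop at the click, so that the bumper is never rammed, then let go and leave the other things on the bench as they are.

Things in the scene. Friction and masses are not known exactly. Their poses are not given: they have to be found in the camera images.
- tote: Loose red open tote, 0.3 to 0.6 kg, empty; 210 mm long (x), 120 wide (y), 70 high, walls 6 mm. Origin: centre of its underside, z up. A divider crosses its middle. Four outside ribs, 24 mm long, stand out 16 mm from the long sides (152 mm over them), centred at x = +12 and x = -78 mm on both sides, their feet level with the underside. Yellow panel on its +x end. Starts roughly the nesting way round.
- tote_handle (a point): Middle of the tote's upright handle post, 90 mm above its underside on the tote's centre. The post is square, 30 mm (tote's x) by 30 mm (y), and rises from the 12 mm thick divider at the rim (70 mm) to 105 mm: pinch it from above across either pair of faces, whichever leaves the wrist room for the half turn. Axes as the tote's.
- tote_yellow_end (a point): Middle of the top edge of the tote's yellow end wall: 105 mm along the tote's +x from its origin, 70 mm up.
- bin: Blue bin fixed to the bench, full of studs; 226 mm long (x), 185 wide. Origin: centre of its underside, z up; yellow panel on its +x end, spring catch beyond that end. Each long side has a 16 mm ledge, top at z = 80 mm, with 32 mm grooves at x = +12 and -78 mm. Tote x along bin x (yellow ends together): its ribs drop down the grooves and it nests. Turned half round: its feet stand on the ledges.
- bin_set_down (a point): Where the turned tote's underside centre is to be set down (within 7 mm along x): bin x = -46 mm, z = 80 mm, level with the ledges. From here it slides along the bin's +x to the catch; its feet stay on the ledges from bin x = -52 to +12 mm. Side walls leave its ribs 5 mm of play at each side, with lips flared outward above, up to 101 mm. Axes as the bin's.
- bin_yellow_end (a point): Middle of the bin's yellow end at ledge level: 113 mm along the bin's +x from its origin and 80 mm up (the end wall itself ends at 78 mm).
- bumper (a joint): How far the catch's rubber bumper is pushed in along the bin's +x (m): 0 free, 0.016 end of travel, 1.7 N per mm, 134 mm above the bench on the bin's centre line. The bracket is bolted through slots, so its place along x is unknown by +-10 mm: the tote latches at a bin x between -10 and +11 mm, to be found by feel. Latched, the bumper stays about 5 mm in. Beyond 11 mm it is rammed.
- hook (a joint): Lift of the catch's red spring hook (m), 0 at rest, up to 0.014. It reaches over the tote's end wall; its sloping lead-in meets the wall about 17 mm before the latched position, the hook rides up 5 to 6 mm, then drops behind the wall when the bumper is 5 to 6 mm in. The push on the tote at the click is about 8 to 14 N in all, friction included.
- hammer: Bystander: hammer lying on the bench to the left.
- wrench: Bystander: wrench lying on the bench to the right.
- oil_can: Bystander: green can, 60 mm across, 150 mm high, near right.
- bush: Bystander: steel bush (ring), 52 mm across, 40 mm high, far middle.
- stud: Bystander: dark steel stud standing upright, 24 mm across, 75 mm high, near middle.
- scoop_box: Bystander: small open wooden box, 100 x 100 x 60 mm, near left.

How it is judged:
On the way:
1. the tote stands level on the bin's ledges, yellow end away from the bin's yellow end, with the bumper not yet pushed (z of tote in the frame of bin between 0.076 and 0.084 m and x of tote_yellow_end in the frame of bin below -0.08 m and x of tote in the frame of bin above -0.06 m and y of tote in the frame of bin between -0.009 and 0.009 m and angle between tote's own z axis and vertical below 0.06 rad and value of joint bumper below 0.0015 m), for 0.1 s.
At the end, for the whole second after the job is handed in: The tote, let go and at rest, stands level (within 0.04 rad) on the bin's ledges, its underside 80 mm above the bench within 3 mm, centred across the bin within 9 mm, its yellow end opposite the bin's yellow end, latched by the hook so that the bumper stays pushed in by 3 to 8 mm (value of joint bumper between 0.003 and 0.008 m and z of tote in the frame of bin between 0.077 and 0.083 m and x of tote_yellow_end in the frame of bin below -0.08 m and y of tote in the frame of bin between -0.009 and 0.009 m and angle between tote's own z axis and vertical below 0.04 rad and linear speed of tote below 0.01 m/s and velocity of joint bumper below 0.01 m/s); the robot touches nothing.
It fails at once if the bumper is rammed: pushed in more than 11 mm (value of joint bumper above 0.011 m).
It fails at once if the tote is slammed or forced against the bin with more than 60 N (contact force between tote and bin above 60 N).
It fails at once if a bystander is moved by more than 30 mm (distance of any of hammer, wrench, oil_can, bush, stud, scoop_box from where it was at the start of the episode above 0.03 m).
It also fails if it takes over 67 s, if anything falls off the work surface, if the arm or the gripper's body presses on something with over 40 N, if the wrist force passes 120 N, or if a joint passes its speed limit or range.

ROBOT

A 6-joint arm with a two-finger parallel gripper is mounted at the origin on the work surface. World frame = base frame: x ahead of the robot, y to its left, z up, the work surface at z = 0. Lengths are in m, angles in rad, forces in N, time in s.
With the tool pointing down it reaches from about 0.35 to 0.775 m from the base axis. Payload 5.5 kg.
Tool frame: the origin (TCP) lies at the very end of the fingers, on their centre line; the grasp point (between the pads) lies 19 mm behind it; z points along the fingers, y is the direction in which the jaws open and shut (so a half turn about z gives the same grasp; the last joint's range is limited). The gripper opens to 85 mm and grips with 20 to 120 N. Pads are 22 mm wide; open, the fingers measure 114 mm over their backs; the gripper's body (76 mm by 85 mm) begins 54 mm behind the grasp point. The pads swing forward as they close: fully open they stand 13 mm farther back than shut.
Start: joints at [-1.273, 0.313, 0.046, 1.304, 0, 1.431], TCP at [0.244, -0.521, 0.231] pointing down, gripper open.
Joint ranges: [-2.76, 2.76], [-0.86, 1.69], [-1.03, 1.26], [-2.2, 2.34], [-1.47, 1.5], [-3.14, 3.14]. Speed limits (rad/s): [2.57, 2.57, 3.14, 3.14, 3.14, 3.14].

INTERFACE

Orientations are given as a unit quaternion [w, x, y, z].
In Python, from workcell import env gives the robot as it stands. The module is installed in compiled form; this text tells all that it offers.
- The arm moves only by the shell command python3 -m pendant 'ROWS' [FORCE]. ROWS is JSON, a list of rows, each an object with "fingers": the finger opening in mm, from 0 to 85.4; "delta_pos": the shift along the tool's x, y, z in mm, a list of three; "angular": the turn, a rotation vector about the tool's x, y, z in rad, a list of three. In form: [{"fingers": fingers, "delta_pos": [x, y, z], "angular": [ax, ay, az]}, ...]. A call has 1 to 12 rows; each row shifts and turns the commanded pose from where the row before left it, along the tool's axes as they then stand; what a row does not reach is not made up. A row lasts 1/10 s, in which the tool goes at most 50 mm and 8.59 degrees, less where a joint would pass 70% of its speed; a pose out of reach is approached as far as the arm can. A call is refused whole if a number of a shift passes 50 or a number of a turn 0.15, either way. A call with a gripper value outside its range is refused whole. The fingers move at their own pace and stop on an object; FORCE is the grip in N (left out, the last holds). Time passes only in rows, so rows that do not move let the fingers close. It gives the time, the measured TCP pose, the force and the opening at its end, in the units of the state.
- env.get_state(): the state, without advancing time (a new reading comes with each control period).
- env.read_camera(name): name is "side" or "top" or "wrist"; returns the picture (384x512x3 uint8, blue, green, red); there is no depth.
- env.camera_params(name): a dict with "fx", "fy", "cx", "cy" (pixels), "view" (4x4, takes a point from world to camera coordinates). Camera axes: x right, y up, looking along -z (the intrinsics and any distortion apply to the point x, -y, -z); pixel columns grow to the right and rows downward; lengths in m; the calibration is good to about 2 mm. A picture is of the moment at which its call begins: read the wrist's pose just before it. camera_params takes no time and is no camera call; for the wrist camera it gives the pose at the moment of the call.
- env.hand_in(): hands the job in, once; it reports no verdict.
The state is a dict: "clock": time; "joint_pos": joint angles; "qvel": joint speeds; "tau": joint torques, N m; "tcp_pos": TCP position; "orientation": TCP orientation; "wrist_force": force on the tool from outside, world axes, zero at the start; "ft_torque": the same for the moment, N m; "finger_gap": finger opening in m.
Only numpy, scipy, OpenCV 4.12 (cv2) and the standard library are available. Lean on these libraries where they do the work, as an engineer would, in place of code of your own. Each camera call takes 0.05 s, during which the arm holds its last target. There are 200 camera calls.

## Working session

There is one attempt and no reset: what is moved stays moved. The work goes in short steps, Python scripts to look and compute and a shell command to move; the robot and the scene stay as the last step left them, time stands still between calls to the robot, and variables do not carry over. Pictures are saved under pics/ and viewed, about 8 in all and at most 12, crops included, and the job is handed in when it is done.

```bash
mkdir -p pics
python3 - <<'E'
from workcell import env
import cv2,numpy as np
print(env.get_state())
for n in("top","side"):
    im=env.read_camera(n); cv2.imwrite(f"pics/{n}0.png",im); p=env.camera_params(n); print(n,p)
E
```

```text
{'clock': 0.0, 'joint_pos': array([-1.27261828e+00,  3.14004012e-01,  4.49691047e-02,  1.30360060e+00,
        2.28983596e-05,  1.43127435e+00]), 'qvel': array([ 0.00088565, -0.00139037,  0.00030488, -0.00203419, -0.00088588,
        0.00113568]), 'tau': array([-2.94124229e-04, -4.80620813e+01,  2.98535693e+01,  1.92209333e-02,
       -1.30292797e-04, -2.12434333e-05]), 'tcp_pos': array([ 0.24360339, -0.52027895,  0.23040278]), 'orientation': array([-9.17607710e-04,  9.76147354e-01,  2.17107110e-01, -6.14598003e-05]), 'wrist_force': array([-0.10983623, -0.25024968,  0.29331339]), 'ft_torque': array([-0.01642244,  0.06357222,  0.01809797]), 'finger_gap': 0.08566272404805497}
top {'fx': 362.5288582998624, 'fy': 362.5288582998624, 'cx': 254.49190792994634, 'cy': 196.03065456111392, 'view': array([[-0.11527471, -0.99332946,  0.00288563,  0.05455403],
       [ 0.97108191, -0.11208052,  0.21080294, -0.60345284],
       [-0.20907335,  0.02710243,  0.97752432, -1.07270127],
       [ 0.        ,  0.        ,  0.        ,  1.        ]])}
side {'fx': 373.8602511480266, 'fy': 373.8602511480266, 'cx': 255.0931302357866, 'cy': 191.13078161424255, 'view': array([[-0.75952641, -0.65031709, -0.01439844,  0.46314049],
       [ 0.34798158, -0.42492133,  0.83567379, -0.27038897],
       [-0.54957115,  0.62970592,  0.54903734, -0.79623734],
       [ 0.        ,  0.        ,  0.        ,  1.        ]])}
```

View pics/top0.png

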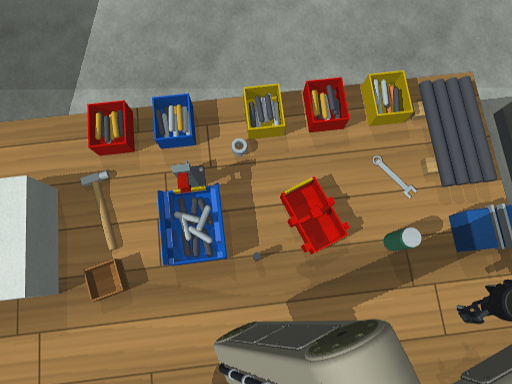

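View pics/side0.png

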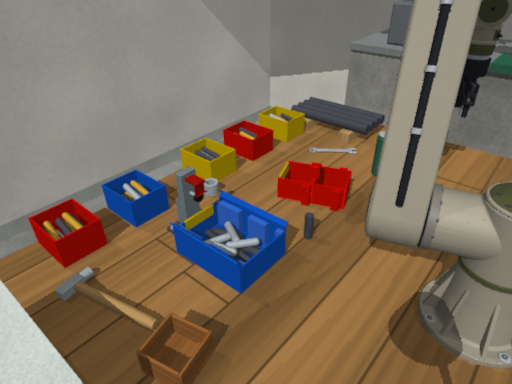

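The top view shows the tote at about (315,215), with its yellow end at upper left (298,186). The bin is at (193,225), with its yellow end and catch at the top (188,180). The stud is at (257,257), between the two and nearer the robot.

```bash
cat > h.py <<'E'
from workcell import env
import cv2,numpy as np
def ray(p,uv,z):
    uv=np.atleast_2d(np.asarray(uv,float)); V=p['view']; R=V[:3,:3]; c=-R.T@V[:3,3]
    d=np.c_[(uv[:,0]-p['cx'])/p['fx'],-(uv[:,1]-p['cy'])/p['fy'],-np.ones(len(uv))]@R
    return c+d*((z-c[2])/d[:,2])[:,None]
def proj(p,X):
    q=np.atleast_2d(X)@p['view'][:3,:3].T+p['view'][:3,3]
    return np.c_[p['cx']+p['fx']*q[:,0]/-q[:,2],p['cy']-p['fy']*q[:,1]/-q[:,2]]
def mask(im,col):
    h=cv2.cvtColor(im,cv2.COLOR_BGR2HSV);H,S,V=cv2.split(h)
    if col=='red': m=((H<6)|(H>174))&(S>170)&(V>60)
    if col=='blue': m=(H>100)&(H<125)&(S>150)&(V>50)
    if col=='yellow': m=(H>22)&(H<34)&(S>170)&(V>100)
    return (m*255).astype(np.uint8)
def blobs(m,amin=30):
    cs,_=cv2.findContours(m,cv2.RETR_EXTERNAL,cv2.CHAIN_APPROX_NONE)
    return [c for c in cs if cv2.contourArea(c)>amin]
def rect(p,c,z):
    w=ray(p,c.reshape(-1,2),z)[:,:2].astype(np.float32)
    return cv2.minAreaRect(w)
E
python3 - <<'E'
from h import *
p=env.camera_params('top'); im=cv2.imread('pics/top0.png')
print('cam',-p['view'][:3,:3].T@p['view'][:3,3])
for col,z in(('red',.07),('blue',.09),('yellow',.07)):
    for c in blobs(mask(im,col)):
        x,y,w,h=cv2.boundingRect(c)
        if y+h/2>160 and 130<x<360: print(col,(x,y,w,h),cv2.contourArea(c),rect(p,c,z), cv2.boxPoints(rect(p,c,z)).round(3).tolist())
print(ray(p,[[257,257]],.04),ray(p,[[239,147]],.03))
E
```

```text
cam [0.36801758 0.01562763 1.17564379]
red (280, 177, 70, 77) 2736.0 ((0.5267016291618347, -0.18680602312088013), (0.20927409827709198, 0.16100874543190002), 21.25047492980957) [[0.4000000059604645, -0.15000000596046448], [0.4580000042915344, -0.30000001192092896], [0.652999997138977, -0.2240000069141388], [0.5950000286102295, -0.07400000095367432]]
red (177, 173, 14, 20) 168.5 ((0.6746059656143188, 0.20173950493335724), (0.062319863587617874, 0.03717275708913803), 2.0474367141723633) [[0.6430000066757202, 0.21899999678134918], [0.6439999938011169, 0.18199999630451202], [0.7059999704360962, 0.18400000035762787], [0.7049999833106995, 0.22100000083446503]]
blue (157, 183, 70, 82) 4387.5 ((0.5377492308616638, 0.18526913225650787), (0.23016180098056793, 0.18883831799030304), 0.9638589024543762) [[0.42100000381469727, 0.27799999713897705], [0.42399999499320984, 0.08900000154972076], [0.6539999842643738, 0.09300000220537186], [0.6510000228881836, 0.28200000524520874]]
yellow (191, 186, 15, 5) 36.0 ((0.6503609418869019, 0.15830957889556885), (0.012029788456857204, 0.043758053332567215), 0.7659311294555664) [[0.6439999938011169, 0.18000000715255737], [0.6449999809265137, 0.13600000739097595], [0.6570000052452087, 0.13699999451637268], [0.656000018119812, 0.18000000715255737]]
yellow (285, 177, 28, 17) 60.5 ((0.6236738562583923, -0.1552981585264206), (0.00908042024821043, 0.09762638807296753), 21.304288864135742) [[0.6019999980926514, -0.11100000143051147], [0.6370000243186951, -0.20200000703334808], [0.6460000276565552, -0.19900000095367432], [0.6100000143051147, -0.1080000028014183]]
[[ 0.41842452 -0.00132943  0.04      ]] [[0.7848491  0.01585328 0.03      ]]
```

```bash
python3 -m pendant '[{"fingers":85,"delta_pos":[33,-15,-8],"angular":[0,0,0]},{"fingers":85,"delta_pos":[33,-15,-8],"angular":[0,0,0]},{"fingers":85,"delta_pos":[33,-15,-8],"angular":[0,0,0]},{"fingers":85,"delta_pos":[33,-15,-8],"angular":[0,0,0]},{"fingers":85,"delta_pos":[33,-15,-8],"angular":[0,0,0]},{"fingers":85,"delta_pos":[33,-15,-8],"angular":[0,0,0]},{"fingers":85,"delta_pos":[33,-15,-8],"angular":[0,0,0]},{"fingers":85,"delta_pos":[33,-15,-8],"angular":[0,0,0]},{"fingers":85,"delta_pos":[33,-15,-8],"angular":[0,0,0]},{"fingers":85,"delta_pos":[33,-15,-8],"angular":[0,0,0]},{"fingers":85,"delta_pos":[33,-15,-8],"angular":[0,0,0]},{"fingers":85,"delta_pos":[33,-15,-8],"angular":[0,0,0]}]'
python3 -m pendant '[{"fingers":85,"delta_pos":[0,0,0],"angular":[0,0,-0.149]},{"fingers":85,"delta_pos":[0,0,0],"angular":[0,0,-0.149]},{"fingers":85,"delta_pos":[0,0,0],"angular":[0,0,-0.149]},{"fingers":85,"delta_pos":[0,0,0],"angular":[0,0,-0.149]},{"fingers":85,"delta_pos":[0,0,0],"angular":[0,0,-0.149]},{"fingers":85,"delta_pos":[0,0,0],"angular":[0,0,-0.149]},{"fingers":85,"delta_pos":[0,0,0],"angular":[0,0,-0.149]},{"fingers":85,"delta_pos":[0,0,0],"angular":[0,0,-0.149]},{"fingers":85,"delta_pos":[0,0,0],"angular":[0,0,-0.149]},{"fingers":85,"delta_pos":[0,0,0],"angular":[0,0,-0.149]},{"fingers":85,"delta_pos":[0,0,0],"angular":[0,0,0]}]'
python3 - <<'E'
from h import *
s=env.get_state(); print(s['joint_pos'],s['orientation'])
p=env.camera_params('wrist'); im=env.read_camera('wrist'); cv2.imwrite('pics/w1.png',im); np.save('w1.npy',p,allow_pickle=True)
print(p)
for col,z in(('red',.07),('yellow',.07)):
    for c in blobs(mask(im,col)):
        r=rect(p,c,z); print(col,cv2.boundingRect(c),r,cv2.boxPoints(r).round(3).tolist())
E
```

```text
clock: 1.3
tcp_pos: [0.5267, -0.1885, 0.3272]
orientation: [-0.0, 0.976, 0.217, -0.0]
wrist_force: [-0.3, -0.1, -0.5]
finger_gap: 0.085
clock: 2.4
tcp_pos: [0.5259, -0.1898, 0.3268]
orientation: [-0.0, 0.57, 0.822, -0.0]
wrist_force: [0.2, -0.2, 0.4]
finger_gap: 0.0848
[-4.89885043e-01  2.77573044e-01  2.29046313e-01  1.52321493e+00
 -1.01346406e-04  7.23526191e-01] [-4.63541252e-04  5.70164038e-01  8.21530732e-01 -1.05419786e-04]
{'fx': 299.54979374226684, 'fy': 299.54979374226684, 'cx': 262.6342771968147, 'cy': 194.23127987691748, 'view': array([[ 9.36331347e-01,  3.51117458e-01, -3.73365979e-04,
        -4.27006742e-01],
       [-3.39026757e-01,  9.03811182e-01, -2.61124883e-01,
         4.08366930e-01],
       [-9.13480528e-02,  2.44625995e-01,  9.65304955e-01,
        -3.74907166e-01],
       [ 0.00000000e+00,  0.00000000e+00,  0.00000000e+00,
         1.00000000e+00]])}
red (404, 241, 108, 61) ((0.8646337389945984, -0.24298949539661407), (0.18139907717704773, 0.05820828676223755), 0.09687981754541397) [[0.7739999890327454, -0.21400000154972076], [0.7739999890327454, -0.27200001
[... 635 characters left out ...]
49999928474426, -0.42399999499320984], [0.9290000200271606, -0.3799999952316284]]
yellow (331, 128, 13, 74) ((0.620886504650116, -0.15626657009124756), (0.012835102155804634, 0.09900736808776855), 21.02975082397461) [[0.597000002861023, -0.1120000034570694], [0.6330000162124634, -0.20499999821186066], [0.6449999809265137, -0.20000000298023224], [0.609000027179718, -0.1080000028014183]]
yellow (445, 121, 67, 99) ((0.827841579914093, -0.08239936828613281), (0.10823775827884674, 0.1147778257727623), 0.051877159625291824) [[0.7739999890327454, -0.02500000037252903], [0.7739999890327454, -0.14000000059604645], [0.8820000290870667, -0.14000000059604645], [0.8820000290870667, -0.02500000037252903]]
```

View pics/w1.png

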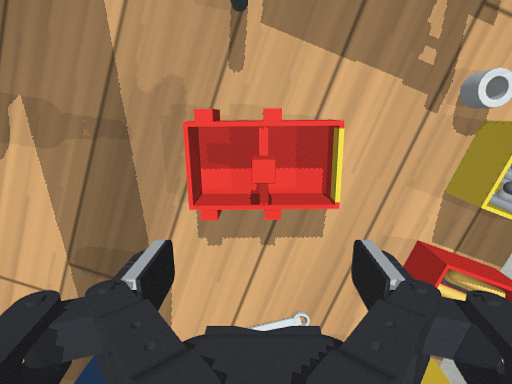

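The wrist view shows the post top at (264,171). The tote's rim corners are at about (186,122), (344,122), (339,208) and (193,209), with the yellow end on the right.

Run:
```python
from h import *
p=np.load('w1.npy',allow_pickle=True).item()
a=ray(p,[[264,171]],.105)[0]; c=ray(p,[[186,122],[344,122],[339,208],[193,209]],.07)
print(a,c.mean(0),[np.degrees(np.arctan2(*(d[1::-1]))) for d in(c[1]-c[0],c[2]-c[3])])
im=cv2.imread('pics/w1.png');m=mask(im,'red');h=cv2.cvtColor(im,cv2.COLOR_BGR2HSV)
print(h[165:180:5,245:285:3,2])
t=env.get_state()['tcp_pos']
for q in(a,c.mean(0)):
    d=q-t; s=1.928; print(d[0]*np.cos(s)+d[1]*np.sin(s),d[0]*np.sin(s)-d[1]*np.cos(s),t)
```

```text
[ 0.52957988 -0.19120468  0.105     ] [ 0.53195116 -0.19140069  0.07      ] [np.float64(20.55627051366527), np.float64(20.97442689614356)]
[[156 159 131 236 236 236 236 236 236 236 195 175 175 177]
 [228 226 204 235 235 236 235 235 235 235 208 235 236 236]
 [226 227 202 234 235 236 235 235 236 234 212 235 235 235]]
-0.0025563266500744355 0.00290558653558594 [ 0.52596386 -0.18982567  0.32689043]
-0.0035690958051157688 0.005058650371621768 [ 0.52596386 -0.18982567  0.32689043]
```

```bash
python3 -m pendant '[{"fingers":85,"delta_pos":[-3,4,35],"angular":[0,0,0]},{"fingers":85,"delta_pos":[0,0,40],"angular":[0,0,-0.005]},{"fingers":85,"delta_pos":[0,0,40],"angular":[0,0,0]},{"fingers":85,"delta_pos":[0,0,40],"angular":[0,0,0]},{"fingers":85,"delta_pos":[0,0,35],"angular":[0,0,0]},{"fingers":85,"delta_pos":[0,0,25],"angular":[0,0,0]},{"fingers":85,"delta_pos":[0,0,20],"angular":[0,0,0]},{"fingers":85,"delta_pos":[0,0,12],"angular":[0,0,0]},{"fingers":85,"delta_pos":[0,0,7],"angular":[0,0,0]},{"fingers":85,"delta_pos":[0,0,0],"angular":[0,0,0]}]' 60
python3 -m pendant '[{"fingers":45,"delta_pos":[0,0,0],"angular":[0,0,0]},{"fingers":45,"delta_pos":[0,0,0],"angular":[0,0,0]},{"fingers":35,"delta_pos":[0,0,0],"angular":[0,0,0]},{"fingers":35,"delta_pos":[0,0,0],"angular":[0,0,0]},{"fingers":20,"delta_pos":[0,0,0],"angular":[0,0,0]},{"fingers":20,"delta_pos":[0,0,0],"angular":[0,0,0]},{"fingers":20,"delta_pos":[0,0,0],"angular":[0,0,0]},{"fingers":20,"delta_pos":[0,0,0],"angular":[0,0,0]}]' 60
```

```text
clock: 3.45
tcp_pos: [0.5306, -0.1912, 0.0728]
orientation: [-0.0, 0.569, 0.823, -0.0]
wrist_force: [-1.3, 0.4, 0.5]
finger_gap: 0.085
clock: 4.25
tcp_pos: [0.5308, -0.1917, 0.074]
orientation: [0.0, 0.568, 0.823, -0.0]
wrist_force: [-3.2, -0.5, 5.1]
finger_gap: 0.0291
```

```bash
python3 -m pendant '[{"fingers":20,"delta_pos":[0,0,-15],"angular":[0,0,0]},{"fingers":20,"delta_pos":[0,0,-35],"angular":[0,0,0]},{"fingers":20,"delta_pos":[0,0,-45],"angular":[0,0,0]},{"fingers":20,"delta_pos":[0,0,-45],"angular":[0,0,0]},{"fingers":20,"delta_pos":[0,0,-45],"angular":[0,0,0]},{"fingers":20,"delta_pos":[0,0,-35],"angular":[0,0,0]},{"fingers":20,"delta_pos":[0,0,-20],"angular":[0,0,0]},{"fingers":20,"delta_pos":[0,0,0],"angular":[0,0,0]}]'
python3 - <<'E'
import cv2
im=cv2.imread('pics/top0.png')[160:275,145:240]; a=cv2.resize(im,None,fx=5,fy=5,interpolation=cv2.INTER_CUBIC); cv2.imwrite('pics/c1.png',a)
E
```

```text
clock: 5.05
tcp_pos: [0.5322, -0.1917, 0.316]
orientation: [0.003, 0.568, 0.823, 0.001]
wrist_force: [0.5, -0.9, -4.3]
finger_gap: 0.0292
```

View pics/c1.png

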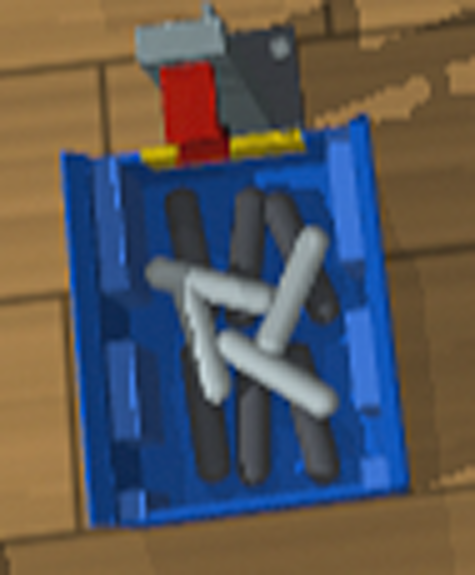

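The crop shows the bin's lip corners at crop pixels (63,152), (365,117), (408,490) and (92,526). The catch is at the top, with its red hook over the yellow wall.

Run:
```python
from h import *
p=env.camera_params('top')
f=lambda l:(np.array(l)+.5)/5-.5+[145,160]
w=ray(p,f([[63,152],[365,117],[408,490],[92,526]]),.101)[:,:2]
print(w, w.mean(0), np.linalg.norm(w[0]-w[3]),np.linalg.norm(w[1]-w[2]),np.linalg.norm(w[0]-w[1]))
for a,b in((3,0),(2,1)): d=w[b]-w[a]; print(np.arctan2(d[1],d[0]))
d=w[0]-w[1];print(np.arctan2(-d[0],d[1]))
# yellow strip ends z=.078
y=ray(p,f([[142,155],[303,143]]),.078);print(y,y.mean(0))
# ledge inner edges at front end/back
print(ray(p,f([[150,165],[325,145]]),.08))
```

```text
[[0.65042097 0.27758031]
 [0.65124147 0.09310775]
 [0.42436886 0.08926635]
 [0.42496397 0.27403682]] [0.53774882 0.18349781] 0.22548484208069366 0.22690512875638796 0.18447438065170307
0.015715630219766262
0.016930362252269945
0.004447804427719567
[[0.64893391 0.23459744 0.078     ]
 [0.64511413 0.13463919 0.078     ]] [0.64702402 0.18461831 0.078     ]
[[0.64150765 0.22971433 0.08      ]
 [0.64177276 0.1209696  0.08      ]]
```

```bash
python3 -m pendant '[{"fingers":20,"delta_pos":[18,5,0],"angular":[0,0,0]},{"fingers":20,"delta_pos":[36,9.5,0],"angular":[0,0,0]},{"fingers":20,"delta_pos":[36.5,9.5,0],"angular":[0,0,0]},{"fingers":20,"delta_pos":[36.5,9.5,0],"angular":[0,0,0]},{"fingers":20,"delta_pos":[36.5,9.5,0],"angular":[0,0,0]},{"fingers":20,"delta_pos":[36.5,9.5,0],"angular":[0,0,0]},{"fingers":20,"delta_pos":[36.5,9.5,0],"angular":[0,0,0]},{"fingers":20,"delta_pos":[36.5,9.5,0],"angular":[0,0,0]},{"fingers":20,"delta_pos":[36.5,9.5,0],"angular":[0,0,0]},{"fingers":20,"delta_pos":[36.5,9.5,0],"angular":[0,0,0]},{"fingers":20,"delta_pos":[18,5,0],"angular":[0,0,0]}]'
python3 -m pendant '[{"fingers":20,"delta_pos":[0,0,0],"angular":[0,0,-0.08]},{"fingers":20,"delta_pos":[0,0,0],"angular":[0,0,-0.14]},{"fingers":20,"delta_pos":[0,0,0],"angular":[0,0,-0.14]},{"fingers":20,"delta_pos":[0,0,0],"angular":[0,0,-0.14]},{"fingers":20,"delta_pos":[0,0,0],"angular":[0,0,-0.14]},{"fingers":20,"delta_pos":[0,0,0],"angular":[0,0,-0.14]},{"fingers":20,"delta_pos":[0,0,0],"angular":[0,0,-0.14]},{"fingers":20,"delta_pos":[0,0,0],"angular":[0,0,-0.14]},{"fingers":20,"delta_pos":[0,0,0],"angular":[0,0,-0.14]},{"fingers":20,"delta_pos":[0,0,0],"angular":[0,0,-0.14]}]'
python3 -m pendant '[{"fingers":20,"delta_pos":[0,0,0],"angular":[0,0,-0.14]},{"fingers":20,"delta_pos":[0,0,0],"angular":[0,0,-0.14]},{"fingers":20,"delta_pos":[0,0,0],"angular":[0,0,-0.14]},{"fingers":20,"delta_pos":[0,0,0],"angular":[0,0,-0.14]},{"fingers":20,"delta_pos":[0,0,0],"angular":[0,0,-0.14]},{"fingers":20,"delta_pos":[0,0,0],"angular":[0,0,-0.14]},{"fingers":20,"delta_pos":[0,0,0],"angular":[0,0,-0.14]},{"fingers":20,"delta_pos":[0,0,0],"angular":[0,0,-0.14]},{"fingers":20,"delta_pos":[0,0,0],"angular":[0,0,-0.14]},{"fingers":20,"delta_pos":[0,0,0],"angular":[0,0,-0.14]},{"fingers":20,"delta_pos":[0,0,0],"angular":[0,0,-0.053]},{"fingers":20,"delta_pos":[0,0,0],"angular":[0,0,0]}]'
python3 - <<'E'
from h import *
s=env.get_state();o=s['orientation'];print(s['joint_pos'],o,2*np.arctan2(o[2],o[1]),s['tcp_pos'],s['wrist_force'])
p=env.camera_params('wrist')
im=env.read_camera('wrist');cv2.imwrite('pics/w2.png',im)
im2=env.read_camera('side')
cv2.imwrite('pics/s2.png',np.hstack([cv2.resize(im,(400,300)),cv2.resize(im2,(400,300))]))
E
```

```text
clock: 6.15
tcp_pos: [0.4889, 0.1862, 0.3106]
orientation: [-0.002, 0.567, 0.824, -0.001]
wrist_force: [0.5, -0.4, -4.4]
finger_gap: 0.0291
clock: 7.15
tcp_pos: [0.4896, 0.1834, 0.3105]
orientation: [-0.002, -0.069, 0.998, -0.0]
wrist_force: [0.7, 0.1, -3.8]
finger_gap: 0.0293
clock: 8.35
tcp_pos: [0.4897, 0.1834, 0.3108]
orientation: [0.002, 0.712, -0.702, -0.001]
wrist_force: [0.1, 0.1, -4.7]
finger_gap: 0.0294
[ 2.04415257e-01  2.05083769e-01  9.58170273e-02  1.46599202e+00
  4.34392562e-04 -1.38037180e+00] [ 0.00173604  0.71203378 -0.70214163 -0.00141833] -1.556806570630121 [0.48972219 0.18335894 0.31075136] [ 0.12551965  0.09609337 -4.65358935]
```

View pics/s2.png

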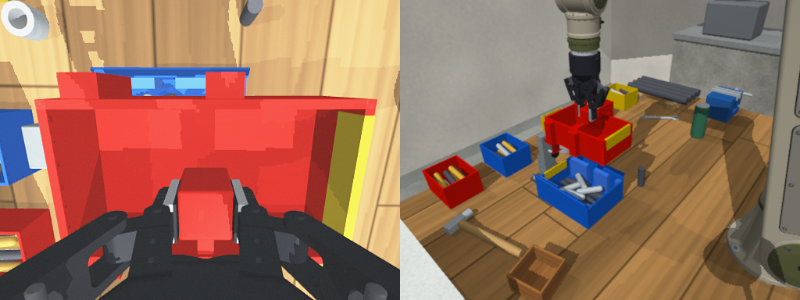

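```bash
python3 -m pendant '[{"fingers":20,"delta_pos":[0.5,-2.5,15],"angular":[0,0,0]},{"fingers":20,"delta_pos":[0,0,25],"angular":[0,0,0]},{"fingers":20,"delta_pos":[0,0,30],"angular":[0,0,0]},{"fingers":20,"delta_pos":[0,0,25],"angular":[0,0,0]},{"fingers":20,"delta_pos":[0,0,15],"angular":[0,0,0]},{"fingers":20,"delta_pos":[0,0,5],"angular":[0,0,0]},{"fingers":20,"delta_pos":[0,0,0],"angular":[0,0,0]},{"fingers":20,"delta_pos":[0,0,0],"angular":[0,0,0]}]'
python3 - <<'E'
from h import *
s=env.get_state();o=s['orientation'];print(o,2*np.arctan2(o[2],o[1]),s['tcp_pos'],s['wrist_force'])
im=env.read_camera('wrist');im2=env.read_camera('side')[120:300,140:340];im3=env.read_camera('top')[150:290,120:260]
cv2.imwrite('pics/s3.png',np.hstack([cv2.resize(im2,(400,360)),cv2.resize(im3,(360,360),interpolation=2)]))
E
```

```text
clock: 9.25
tcp_pos: [0.4942, 0.1826, 0.199]
orientation: [-0.0, 0.712, -0.702, 0.0]
wrist_force: [-0.2, 0.8, -2.8]
finger_gap: 0.0293
[-4.38468745e-04  7.11708635e-01 -7.02474570e-01  3.26041431e-04] -1.5577372919296124 [0.49422405 0.18259848 0.19898602] [-0.16805215  0.8150844  -2.83500668]
```

View pics/s3.png

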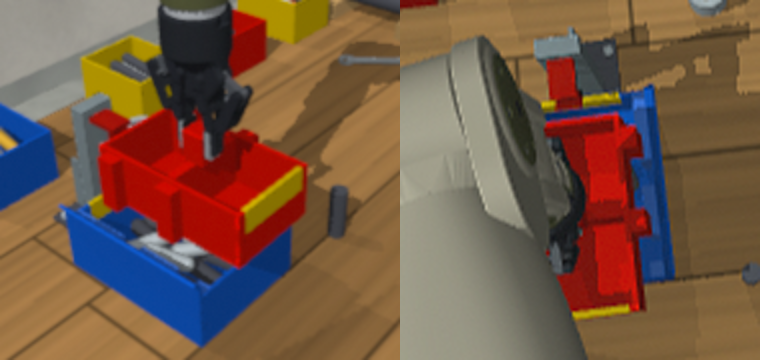

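```bash
python3 - <<'E'
from h import *
p=env.camera_params('top'); c,s=np.cos(.0139),np.sin(.0139)
w=ray(p,np.array([[217,117],[241,308]])/2.571+[119.7,149.7],.195)[:,:2]-[.4942,.1826]
print(w@np.array([[c,-s],[s,c]]))
E
python3 -m pendant '[{"fingers":20,"delta_pos":[0,1.5,12],"angular":[0,0,0]},{"fingers":20,"delta_pos":[0,0,10],"angular":[0,0,0]},{"fingers":20,"delta_pos":[0,0,6],"angular":[0,0,0]},{"fingers":20,"delta_pos":[0,0,4],"angular":[0,0,0]},{"fingers":20,"delta_pos":[0,0,3],"angular":[0,0,0]},{"fingers":20,"delta_pos":[0,0,2],"angular":[0,0,0]},{"fingers":20,"delta_pos":[0,0,1],"angular":[0,0,0]},{"fingers":20,"delta_pos":[0,0,0],"angular":[0,0,0]},{"fingers":20,"delta_pos":[0,0,0],"angular":[0,0,0]}]'
```

```text
[[ 0.10107461 -0.05731181]
 [-0.1027048  -0.06168079]]
clock: 10.3
tcp_pos: [0.4925, 0.1824, 0.1605]
orientation: [-0.0, 0.712, -0.702, 0.0]
wrist_force: [1.2, -0.2, -3.8]
finger_gap: 0.029
```

```bash
python3 -m pendant '[{"fingers":20,"delta_pos":[0,0,1.5],"angular":[0,0,0]},{"fingers":20,"delta_pos":[0,0,1],"angular":[0,0,0]},{"fingers":20,"delta_pos":[0,0,1],"angular":[0,0,0]},{"fingers":20,"delta_pos":[0,0,1],"angular":[0,0,0]},{"fingers":20,"delta_pos":[0,0,0],"angular":[0,0,0]}]'
python3 -m pendant '[{"fingers":20,"delta_pos":[0,0,0.7],"angular":[0,0,0]},{"fingers":20,"delta_pos":[0,0,0.7],"angular":[0,0,0]},{"fingers":20,"delta_pos":[0,0,0],"angular":[0,0,0]}]'
```

```text
clock: 10.8
tcp_pos: [0.4922, 0.1824, 0.1555]
orientation: [0.0, 0.712, -0.702, -0.0]
wrist_force: [1.0, -0.3, -4.0]
finger_gap: 0.0294
clock: 11.1
tcp_pos: [0.4923, 0.1824, 0.1543]
orientation: [0.0, 0.712, -0.702, 0.0]
wrist_force: [0.5, 0.3, -4.2]
finger_gap: 0.0291
```

```bash
python3 -m pendant '[{"fingers":20,"delta_pos":[0,0,0.7],"angular":[0,0,0]},{"fingers":20,"delta_pos":[0,0,0],"angular":[0,0,0]}]'
python3 -m pendant '[{"fingers":20,"delta_pos":[0,0,0.6],"angular":[0,0,0]},{"fingers":20,"delta_pos":[0,0,0],"angular":[0,0,0]}]'
```

```text
clock: 11.3
tcp_pos: [0.4923, 0.1824, 0.154]
orientation: [-0.0, 0.712, -0.702, 0.0]
wrist_force: [-1.0, -0.5, -1.3]
finger_gap: 0.0291
clock: 11.5
tcp_pos: [0.4923, 0.1824, 0.154]
orientation: [-0.0, 0.712, -0.702, 0.0]
wrist_force: [-3.3, -1.5, 5.7]
finger_gap: 0.0293
```

```bash
python3 -m pendant '[{"fingers":20,"delta_pos":[0,0,-0.6],"angular":[0,0,0]},{"fingers":20,"delta_pos":[0,0,0],"angular":[0,0,0]}]'
python3 -m pendant '[{"fingers":20,"delta_pos":[0,-2,0],"angular":[0,0,0]},{"fingers":20,"delta_pos":[0,-3,0],"angular":[0,0,0]},{"fingers":20,"delta_pos":[0,-3,0],"angular":[0,0,0]},{"fingers":20,"delta_pos":[0,-3,0],"angular":[0,0,0]},{"fingers":20,"delta_pos":[0,-2,0],"angular":[0,0,0]},{"fingers":20,"delta_pos":[0,0,0],"angular":[0,0,0]}]'
```

```text
clock: 11.7
tcp_pos: [0.4923, 0.1824, 0.154]
orientation: [-0.0, 0.712, -0.702, 0.0]
wrist_force: [-3.4, -1.2, 4.0]
finger_gap: 0.0294
clock: 12.3
tcp_pos: [0.5051, 0.1829, 0.154]
orientation: [-0.0, 0.712, -0.702, -0.0]
wrist_force: [-5.0, -0.8, 4.7]
finger_gap: 0.0291
```

```bash
python3 -m pendant '[{"fingers":20,"delta_pos":[0,-1,-0.6],"angular":[0,0,0]},{"fingers":20,"delta_pos":[0,-1,0],"angular":[0,0,0]},{"fingers":20,"delta_pos":[0,0,0],"angular":[0,0,0]}]'
python3 -m pendant '[{"fingers":20,"delta_pos":[0,-2,0],"angular":[0,0,0]},{"fingers":20,"delta_pos":[0,-2,0],"angular":[0,0,0]},{"fingers":20,"delta_pos":[0,0,0],"angular":[0,0,0]}]'
```

```text
clock: 12.6
tcp_pos: [0.5074, 0.1828, 0.1541]
orientation: [-0.0, 0.712, -0.702, -0.0]
wrist_force: [-3.4, 1.1, 1.7]
finger_gap: 0.0292
clock: 12.9
tcp_pos: [0.512, 0.1827, 0.154]
orientation: [-0.0, 0.712, -0.702, 0.0]
wrist_force: [-0.2, -0.7, -1.8]
finger_gap: 0.0292
```

```bash
python3 -m pendant '[{"fingers":20,"delta_pos":[0,-1,0],"angular":[0,0,0]},{"fingers":20,"delta_pos":[0,-1,0],"angular":[0,0,0]},{"fingers":20,"delta_pos":[0,0,0],"angular":[0,0,0]}]'|grep -E "tcp|force"
python3 -m pendant '[{"fingers":20,"delta_pos":[0,-1,0],"angular":[0,0,0]},{"fingers":20,"delta_pos":[0,-1,0],"angular":[0,0,0]},{"fingers":20,"delta_pos":[0,0,0],"angular":[0,0,0]}]'|grep -E "tcp|force"
python3 -m pendant '[{"fingers":20,"delta_pos":[0,-1,0],"angular":[0,0,0]},{"fingers":20,"delta_pos":[0,-1,0],"angular":[0,0,0]},{"fingers":20,"delta_pos":[0,0,0],"angular":[0,0,0]}]'|grep -E "tcp|force"
python3 -m pendant '[{"fingers":20,"delta_pos":[0,-1,0],"angular":[0,0,0]},{"fingers":20,"delta_pos":[0,-1,0],"angular":[0,0,0]},{"fingers":20,"delta_pos":[0,0,0],"angular":[0,0,0]}]'
```

```text
tcp_pos: [0.5136, 0.1826, 0.1541]
wrist_force: [-0.4, -0.1, -1.8]
tcp_pos: [0.5156, 0.1827, 0.1541]
wrist_force: [0.3, -0.4, -2.2]
tcp_pos: [0.5175, 0.1828, 0.1541]
wrist_force: [-0.0, -0.1, -3.9]
clock: 14.1
tcp_pos: [0.5195, 0.1827, 0.1542]
orientation: [-0.0, 0.712, -0.702, 0.0]
wrist_force: [-0.6, 0.2, -3.7]
finger_gap: 0.0288
```

```bash
python3 -m pendant '[{"fingers":20,"delta_pos":[0,-1,0.3],"angular":[0,0,0]},{"fingers":20,"delta_pos":[0,-1,0],"angular":[0,0,0]},{"fingers":20,"delta_pos":[0,0,0],"angular":[0,0,0]}]'|grep -E "tcp|force"
python3 -m pendant '[{"fingers":20,"delta_pos":[0,-1,0],"angular":[0,0,0]},{"fingers":20,"delta_pos":[0,-1,0],"angular":[0,0,0]},{"fingers":20,"delta_pos":[0,0,0],"angular":[0,0,0]}]'|grep -E "tcp|force"
python3 -m pendant '[{"fingers":20,"delta_pos":[0,-1,0],"angular":[0,0,0]},{"fingers":20,"delta_pos":[0,-1,0],"angular":[0,0,0]},{"fingers":20,"delta_pos":[0,0,0],"angular":[0,0,0]}]'
```

```text
tcp_pos: [0.5203, 0.1828, 0.1542]
wrist_force: [-5.1, -0.3, 1.9]
tcp_pos: [0.5217, 0.1829, 0.1543]
wrist_force: [-6.6, -0.4, 3.1]
clock: 15.0
tcp_pos: [0.5236, 0.1829, 0.1543]
orientation: [0.001, 0.712, -0.702, -0.001]
wrist_force: [-7.0, 0.0, 3.2]
finger_gap: 0.0292
```

```bash
python3 -m pendant '[{"fingers":20,"delta_pos":[0,-1,0],"angular":[0,0,0]},{"fingers":20,"delta_pos":[0,-1,0],"angular":[0,0,0]},{"fingers":20,"delta_pos":[0,0,0],"angular":[0,0,0]}]'|grep -E "tcp|force"
python3 -m pendant '[{"fingers":20,"delta_pos":[0,-1,0],"angular":[0,0,0]},{"fingers":20,"delta_pos":[0,-1,0],"angular":[0,0,0]},{"fingers":20,"delta_pos":[0,0,0],"angular":[0,0,0]}]'|grep -E "tcp|force"
python3 -m pendant '[{"fingers":20,"delta_pos":[0,-1,0],"angular":[0,0,0]},{"fingers":20,"delta_pos":[0,0,0],"angular":[0,0,0]}]'
python3 - <<'E'
from h import *
im=env.read_camera('side')[140:260,150:310];cv2.imwrite('pics/s4.png',cv2.resize(im,(800,600),interpolation=2))
E
```

```text
tcp_pos: [0.5254, 0.183, 0.1543]
wrist_force: [-7.3, -0.2, 4.1]
tcp_pos: [0.5273, 0.183, 0.1544]
wrist_force: [-7.4, -0.1, 4.4]
clock: 15.8
tcp_pos: [0.5282, 0.183, 0.1544]
orientation: [0.001, 0.712, -0.702, -0.001]
wrist_force: [-8.1, -0.1, 4.9]
finger_gap: 0.029
```

View pics/s4.png

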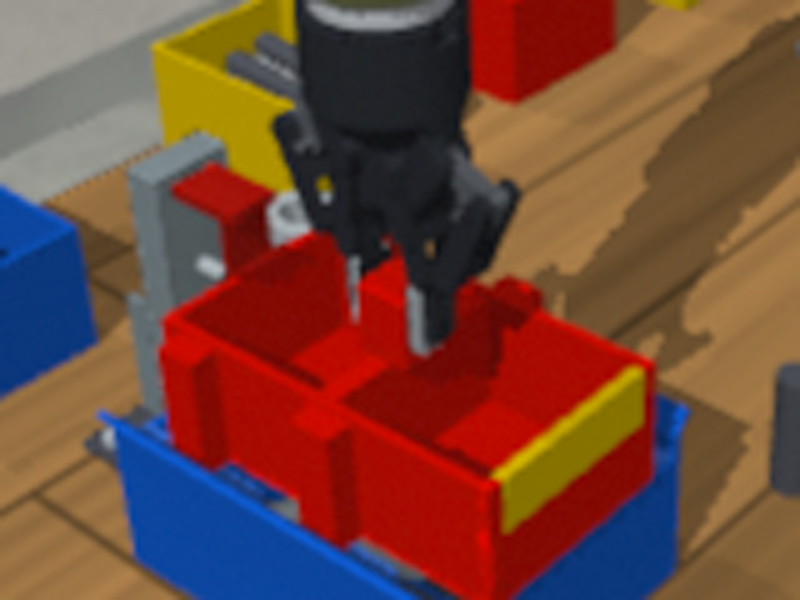

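The side view shows the hook riding on the far end wall, at about (240,240). The light bumper stub, at (210,267), still looks free of the tote. I'll carry on in 1 mm steps.

```bash
for i in 1; do
python3 -m pendant '[{"fingers":20,"delta_pos":[0,-1,0],"angular":[0,0,0]},{"fingers":20,"delta_pos":[0,-1,0],"angular":[0,0,0]},{"fingers":20,"delta_pos":[0,0,0],"angular":[0,0,0]}]'|grep -E "tcp|force"
python3 -m pendant '[{"fingers":20,"delta_pos":[0,-1,0],"angular":[0,0,0]},{"fingers":20,"delta_pos":[0,0,0],"angular":[0,0,0]}]'|grep -E "tcp|force"
python3 -m pendant '[{"fingers":20,"delta_pos":[0,-1,0],"angular":[0,0,0]},{"fingers":20,"delta_pos":[0,0,0],"angular":[0,0,0]}]'|grep -E "tcp|force"
done
```

```text
tcp_pos: [0.5316, 0.1831, 0.1542]
wrist_force: [-6.1, 0.7, 2.2]
tcp_pos: [0.5328, 0.1831, 0.1542]
wrist_force: [-4.9, -0.5, 1.8]
tcp_pos: [0.5336, 0.1831, 0.1542]
wrist_force: [-5.2, 0.8, 2.7]
```

```bash
python3 -m pendant '[{"fingers":20,"delta_pos":[0,-1,0],"angular":[0,0,0]},{"fingers":20,"delta_pos":[0,0,0],"angular":[0,0,0]}]'|grep -E "tcp|force"
python3 -m pendant '[{"fingers":20,"delta_pos":[0,-1,0],"angular":[0,0,0]},{"fingers":20,"delta_pos":[0,0,0],"angular":[0,0,0]}]'|grep -E "tcp|force"
```

```text
tcp_pos: [0.5343, 0.183, 0.1542]
wrist_force: [-7.3, -1.2, 4.0]
tcp_pos: [0.5349, 0.1831, 0.1542]
wrist_force: [-9.6, 0.3, 4.7]
```

```bash
python3 -m pendant '[{"fingers":20,"delta_pos":[0,-1,0],"angular":[0,0,0]},{"fingers":20,"delta_pos":[0,0,0],"angular":[0,0,0]}]'|grep -E "tcp|force"
python3 -m pendant '[{"fingers":20,"delta_pos":[0,-1,0],"angular":[0,0,0]},{"fingers":20,"delta_pos":[0,0,0],"angular":[0,0,0]}]'|grep -E "tcp|force"
```

```text
tcp_pos: [0.5355, 0.1831, 0.1543]
wrist_force: [-8.8, -0.1, 4.9]
tcp_pos: [0.5361, 0.1831, 0.1543]
wrist_force: [-9.8, -0.2, 5.9]
```

```bash
python3 -m pendant '[{"fingers":20,"delta_pos":[0,-1,0],"angular":[0,0,0]},{"fingers":20,"delta_pos":[0,0,0],"angular":[0,0,0]}]'|grep -E "tcp|force"
python3 -m pendant '[{"fingers":20,"delta_pos":[0,-0.7,0],"angular":[0,0,0]},{"fingers":20,"delta_pos":[0,0,0],"angular":[0,0,0]}]'|grep -E "tcp|force"
```

```text
tcp_pos: [0.5368, 0.1831, 0.1543]
wrist_force: [-12.0, -0.7, 6.4]
tcp_pos: [0.5369, 0.1831, 0.1544]
wrist_force: [-13.5, -0.5, 8.2]
```

```bash
python3 -m pendant '[{"fingers":20,"delta_pos":[0,-0.7,-0.3],"angular":[0,0,0]},{"fingers":20,"delta_pos":[0,0,0],"angular":[0,0,0]}]'|grep -E "tcp|force"
python3 -m pendant '[{"fingers":20,"delta_pos":[0,-0.7,0],"angular":[0,0,0]},{"fingers":20,"delta_pos":[0,0,0],"angular":[0,0,0]}]'|grep -E "tcp|force"
```

```text
tcp_pos: [0.5376, 0.1831, 0.1544]
wrist_force: [-12.7, 0.2, 6.7]
tcp_pos: [0.5384, 0.1831, 0.1544]
wrist_force: [-12.9, -0.4, 7.1]
```

```bash
python3 -m pendant '[{"fingers":20,"delta_pos":[0,-0.7,0],"angular":[0,0,0]},{"fingers":20,"delta_pos":[0,0,0],"angular":[0,0,0]}]'|grep -E "tcp|force"
python3 - <<'E'
from h import *
im=env.read_camera('side')[160:240,160:267];cv2.imwrite('pics/s5.png',cv2.resize(im,(800,600),interpolation=2))
E
```

```text
tcp_pos: [0.5389, 0.1831, 0.1544]
wrist_force: [-14.3, 0.3, 7.5]
```

View pics/s5.png

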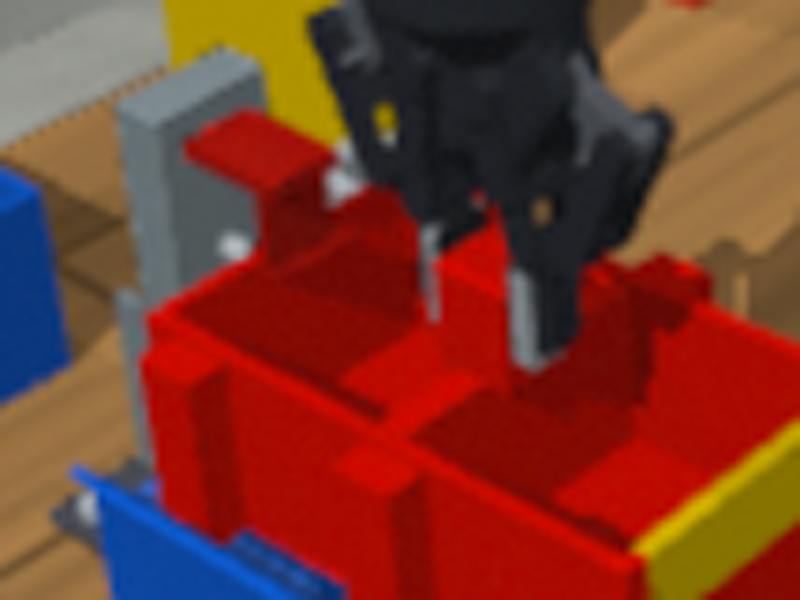

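```bash
python3 -m pendant '[{"fingers":20,"delta_pos":[0,-0.7,-0.2],"angular":[0,0,0]},{"fingers":20,"delta_pos":[0,0,0],"angular":[0,0,0]}]'|grep -E "tcp|force"
python3 -m pendant '[{"fingers":20,"delta_pos":[0,-0.5,0],"angular":[0,0,0]},{"fingers":20,"delta_pos":[0,0,0],"angular":[0,0,0]}]'|grep -E "tcp|force"
```

```text
tcp_pos: [0.5394, 0.1831, 0.1545]
wrist_force: [-13.8, -0.7, 6.6]
tcp_pos: [0.5397, 0.1831, 0.1545]
wrist_force: [-14.0, 0.3, 7.7]
```

Force is at the top of the click range and the hook looks seated, so I'll back off gently to see whether it holds.

```bash
python3 -m pendant '[{"fingers":20,"delta_pos":[0,1,0],"angular":[0,0,0]},{"fingers":20,"delta_pos":[0,1,0],"angular":[0,0,0]},{"fingers":20,"delta_pos":[0,0,0],"angular":[0,0,0]}]'|grep -E "tcp|force"
python3 -m pendant '[{"fingers":20,"delta_pos":[0,1,0],"angular":[0,0,0]},{"fingers":20,"delta_pos":[0,0,0],"angular":[0,0,0]}]'|grep -E "tcp|force"
python3 -m pendant '[{"fingers":20,"delta_pos":[0,1,0],"angular":[0,0,0]},{"fingers":20,"delta_pos":[0,0,0],"angular":[0,0,0]}]'|grep -E "tcp|force"
```

```text
tcp_pos: [0.5394, 0.1831, 0.1542]
wrist_force: [-8.5, 0.2, 2.3]
tcp_pos: [0.5389, 0.1831, 0.1542]
wrist_force: [-6.6, 0.2, 1.1]
tcp_pos: [0.5383, 0.1831, 0.1541]
wrist_force: [-5.5, -0.2, 0.7]
```

```bash
python3 -m pendant '[{"fingers":20,"delta_pos":[0,1,0],"angular":[0,0,0]},{"fingers":20,"delta_pos":[0,0,0],"angular":[0,0,0]}]'|grep -E "tcp|force"
python3 -m pendant '[{"fingers":20,"delta_pos":[0,1,0],"angular":[0,0,0]},{"fingers":20,"delta_pos":[0,0,0],"angular":[0,0,0]}]'|grep -E "tcp|force"
```

```text
tcp_pos: [0.5379, 0.1831, 0.1541]
wrist_force: [-4.7, -0.1, -0.9]
tcp_pos: [0.5378, 0.1831, 0.1542]
wrist_force: [0.1, 1.5, -5.3]
```

```bash
python3 -m pendant '[{"fingers":20,"delta_pos":[0,1,0],"angular":[0,0,0]},{"fingers":20,"delta_pos":[0,0,0],"angular":[0,0,0]}]'
python3 -m pendant '[{"fingers":20,"delta_pos":[0,-0.7,0],"angular":[0,0,0]},{"fingers":20,"delta_pos":[0,0,0],"angular":[0,0,0]}]'
```

```text
clock: 20.1
tcp_pos: [0.5377, 0.1831, 0.1542]
orientation: [-0.001, 0.712, -0.702, 0.001]
wrist_force: [4.4, 1.1, -8.7]
finger_gap: 0.0295
clock: 20.3
tcp_pos: [0.5377, 0.1831, 0.1543]
orientation: [-0.0, 0.712, -0.702, 0.0]
wrist_force: [4.6, 1.2, -9.4]
finger_gap: 0.0288
```

The hook holds: pulling back 2 mm more moved nothing, and the force reversed. I'll unload the tote and release it.

```bash
python3 -m pendant '[{"fingers":20,"delta_pos":[0,-0.6,0.4],"angular":[0,0,0]},{"fingers":20,"delta_pos":[0,0,0],"angular":[0,0,0]}]' 20 | grep -E "tcp|force"
python3 -m pendant '[{"fingers":36,"delta_pos":[0,0,0],"angular":[0,0,0]},{"fingers":45,"delta_pos":[0,0,0],"angular":[0,0,0]},{"fingers":60,"delta_pos":[0,0,0],"angular":[0,0,0]},{"fingers":70,"delta_pos":[0,0,0],"angular":[0,0,0]},{"fingers":70,"delta_pos":[0,0,0],"angular":[0,0,0]},{"fingers":70,"delta_pos":[0,0,0],"angular":[0,0,0]}]'
python3 -m pendant '[{"fingers":70,"delta_pos":[0,0,-10],"angular":[0,0,0]},{"fingers":70,"delta_pos":[0,0,-25],"angular":[0,0,0]},{"fingers":70,"delta_pos":[0,0,-40],"angular":[0,0,0]},{"fingers":70,"delta_pos":[0,0,-40],"angular":[0,0,0]},{"fingers":70,"delta_pos":[0,0,-40],"angular":[0,0,0]},{"fingers":70,"delta_pos":[0,0,-20],"angular":[0,0,0]},{"fingers":70,"delta_pos":[0,0,0],"angular":[0,0,0]},{"fingers":70,"delta_pos":[0,0,0],"angular":[0,0,0]}]'
python3 - <<'E'
from h import *
im=env.read_camera('side')[140:260,150:310];w=env.read_camera('wrist')
cv2.imwrite('pics/s6.png',np.hstack([cv2.resize(im,(400,300),interpolation=2),cv2.resize(w,(400,300))]))
E
```

```text
tcp_pos: [0.5378, 0.1831, 0.1543]
wrist_force: [2.5, 0.7, -5.8]
clock: 21.1
tcp_pos: [0.5377, 0.183, 0.1542]
orientation: [-0.0, 0.712, -0.702, 0.0]
wrist_force: [-1.4, -0.2, -0.1]
finger_gap: 0.0702
clock: 21.9
tcp_pos: [0.5378, 0.1831, 0.3295]
orientation: [-0.0, 0.712, -0.702, 0.0]
wrist_force: [-0.3, 0.1, -1.2]
finger_gap: 0.0702
```

View pics/s6.png

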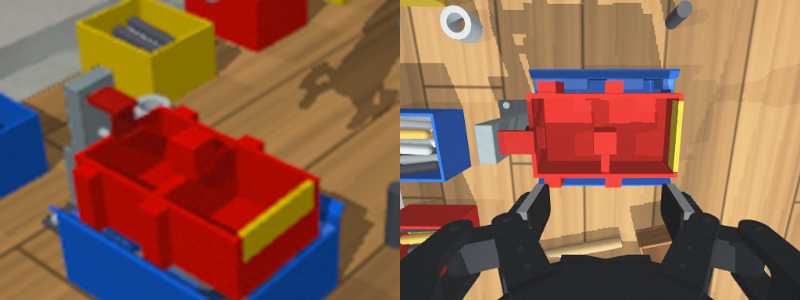

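The tote stands level on the ledges with its yellow end opposite the catch, the hook is down behind the far wall, and the gripper is clear.

Run:
```python
from h import *
p=env.camera_params('wrist'); im=env.read_camera('wrist')
for c in blobs(mask(im,'yellow')):
    x,y,w,h=cv2.boundingRect(c)
    if 330<x<370+80 and h>60: r=rect(p,c,.15); print(r)
env.hand_in()
```

```text
((0.44108667969703674, 0.18174304068088531), (0.014423158951103687, 0.09959347546100616), 0.7630449533462524)
the job is handed in; nothing more can be done
```

I turned the tote half round, set it on the ledges, slid it onto the catch until the hook held, let go, and handed the job in about 22 s into the 67 s allowed. No verdict is reported, so the result below rests on my own checks.

- **Set-down:** the tote went down at a bin x of about −45 mm, against a target of −46 mm. The wrist force stayed below about 7 N.
- **Slide and click:** I pushed in steps of 1 mm or less. The highest push was about 14 N, just above the 8–14 N range given for the click. I estimate the bumper was pushed in about 6 mm at most. I saw no distinct force drop at the click.
- **Latch check:** I backed the tote off to test the hook. It stopped at a bin x of about 0 mm, and a further pull of about 4.6 N did not move it. That spot puts the bumper roughly 4 to 5 mm in, an estimate from feel, because I could not read the joint.
- **After release:** the last pictures showed the tote level on the ledges with its yellow end opposite the catch and the hook behind the far wall. The last wrist measurement put the yellow end at about y = 0.182 m and the bin's centre line there at about the same y. Its x came out 5 to 8 mm off what the arm position gives, which I put down to the panel face being seen as well as the rim.
- **Other things:** the gripper was clear of everything. I did not measure the bystanders again, but the arm never came near them.

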